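# Scan the press lever and hold it ready over its mount

### The job

Book out the spare press lever: pick up the stick scanner, aim its nose straight down at the lever's barcode label from 5 to 10 cm above and hold it steady there for two seconds, then stand the scanner back upright on its charging pad and let go. Then grip the orange lever by its balance point, lift it, and hold it level over the press mount without touching the mount, the hub centred over the post and about 3 cm above the post's top, the foot over the foot rest. The program finishes while still holding the lever there, at rest; leave the other things on the table where they are.

Things in the scene. Friction and masses are not known exactly. Their poses are not given: they have to be found in the camera images.
- lever_center (a point): Orange cast lever, loose, flat on the table, 247 mm long, 0.45-0.7 kg: round hub, straight bar, square foot. Point: middle of its length on the bar's centre line, 22 mm above its underside; x axis along the bar from hub to foot, z up. Bar 24 mm wide, from 10 to 34 mm above the table. The hub end is heavy: it balances on the bar 31 mm from this point towards the hub, 61 mm from the hub's axis
- lever_hub (a point): centre of the underside of the lever's hub, 91.5 mm from the lever's middle; axes as the lever's. The hub is 64 mm across and 44 mm high, with an upright 28 mm bore
- lever_foot (a point): centre of the underside of the lever's foot, 200 mm from the hub's axis; axes as the lever's. The foot is 30 mm long, 34 mm wide and 34 mm high
- lever_label (a point): centre of the white barcode label (40 x 20 mm) stuck flat on top of the lever's bar, 63.5 mm from the lever's middle towards the foot
- mount_post (a point): Press mount, bolted down: dark steel base plate 285 x 75 x 12 mm, on it a grey round collar (44 mm across, up to 50 mm) carrying a bright steel post 22 mm across, and a grey foot rest. Point: centre of the post's top, 85 mm above the table; x axis along the base from the post to the foot rest
- mount_rest (a point): centre of the foot rest's seat, 200 mm from the post along the mount's x axis and 50 mm above the table; a cheek on either side of it stands up to 64 mm above the table
- scanner_center (a point): Stick scanner, loose, 140 mm tall, 0.18 kg, standing nose down on its pad. Point: half-way up on its axis, 70 mm above the nose's flat underside; z away from the nose. Black nose 56 mm across; yellow round handle 32 mm across, 40 to 140 mm above the underside. Always on; reads a label 30 to 140 mm straight out from the underside of the nose, its centre within 18 mm of the scanner's axis
- pad_top (a point): centre of the top of the scanner's round black charging pad, fixed on the table, 100 mm across and 8 mm high; the scanner stands at its middle
- ink_bottle_center (a point): red squeeze bottle of ink with black nozzle, 72 mm across, 176 mm tall, leave alone; this point is on its axis 70 mm up
- ink_jar_center (a point): ink jar, 72 mm across, 85 mm tall, leave alone; this point is on its axis 40 mm up
- tape_center (a point): roll of pale tape lying flat, 96 mm across, 25 mm high, leave alone; its centre
- phone_center (a point): black phone, 150 x 74 x 8 mm, long along x, leave alone; its centre
- squeegee_center (a point): squeegee lying down, wooden grip 260 x 28 x 40 mm along x with a green blade on its -y side, leave alone; centre of the grip
- brush_center (a point): flat paint brush lying down, 200 mm long along x, 14 mm high, bristles at +x, leave alone; this point is where handle meets ferrule
Not all that is in view belongs to the job. Leave any green or purple look-alike of the part that bears scanner_center alone.

How it is judged (in metres and radians):
On the way, in this order (a step that is already met when the one before it is completed fails the run):
1. the held scanner is aimed at the lever's label (label within 18 mm of its axis each way, 30 to 140 mm from the nose) and held steady for 1 s (x of lever_label in the frame of scanner_center between -0.018 and 0.018 m and y of lever_label in the frame of scanner_center between -0.018 and 0.018 m and z of lever_label in the frame of scanner_center between -0.21 and -0.1 m and linear speed of scanner below 0.03 m/s and contact force between the fingers and scanner above 0.5 N), for 1 s.
2. the scanner stands upright on its charging pad (within 30 mm of its middle), released (horizontal distance between scanner_center and pad_top below 0.03 m and angle between scanner_center's own z axis and vertical below 0.1 rad and z of scanner_center in the frame of pad_top between 0.065 and 0.075 m and contact force between the fingers and scanner below 0.1 N), for 0.3 s.
3. the lever is gripped at its balance point (within 22 mm along the bar) and lifted 30 mm clear of the table at both ends (x of the grasp point in the frame of lever between 0.039 and 0.083 m and y of the grasp point in the frame of lever between -0.02 and 0.02 m and contact force between the fingers and lever above 1 N and height (world z) of each of lever_hub, lever_foot above 0.03 m), for 0.2 s.
At the end, for the whole second after the job is handed in: Lever held within 22 mm of its balance point, level to 5 degrees, at rest, clear of the mount: hub underside 10-60 mm above the post top, within 15 mm of it sideways, foot within 18 mm sideways of its rest. Scanner upright, released, within 30 mm of the pad's middle (all of step 2 and x of the grasp point in the frame of lever between 0.039 and 0.083 m and y of the grasp point in the frame of lever between -0.02 and 0.02 m and contact force between the fingers and lever above 1 N and horizontal distance between lever_hub and mount_post below 0.015 m and horizontal distance between lever_foot and mount_rest below 0.018 m and z of lever_hub in the frame of mount_post between 0.01 and 0.06 m and angle between lever_center's own z axis and vertical below 0.09 rad and contact force between lever and mount below 0.1 N and linear speed of lever below 0.02 m/s and angular speed of lever below 0.1 rad/s); the arm keeps its last pose, push and grip.
It fails at once if the lever touches the mount (contact force between lever and mount above 1 N).
It fails at once if a bystander (bottle, jar, tape, phone, squeegee or brush) is moved more than 30 mm (distance of any of ink_bottle_center, ink_jar_center, tape_center, phone_center, squeegee_center, brush_center from where it was at the start of the episode above 0.03 m).
It also fails if it takes over 67 s, if anything falls off the work surface, if the arm or the gripper's body presses on something with over 40 N, if the wrist force passes 120 N, or if a joint passes its speed limit or range.

### The arm

A 6-joint arm with a two-finger parallel gripper is mounted at the origin on the work surface. World frame = base frame: x ahead of the robot, y to its left, z up, the work surface at z = 0. Lengths are in mm, angles in rad, forces in N, time in s.
With the tool pointing down it reaches from about 250 to 775 mm from the base axis. Payload 4 kg.
Tool frame: the origin (TCP) lies midway between the tips of the shut fingers; the grasp point (between the pads) lies 19 mm behind it; z points along the fingers, y is the line along which they close (so a half turn about z gives the same grasp; the last joint's range is limited). The gripper opens to 85 mm and grips with 20 to 120 N. Pads are 22 mm wide; open, the fingers measure 114 mm over their backs; the gripper's body (76 mm by 85 mm) begins 54 mm behind the grasp point. The pads swing forward as they close: fully open they stand 13 mm farther back than shut.
Start: joints at [-1.336, 0.087, 1.371, -0, 1.684, -0.103], TCP at [182.275, -518.938, 205.041] pointing down, gripper open.
Joint ranges: [-3.1, 3.1], [-0.76, 2.03], [0.27, 2.55], [-1.08, 4.22], [0.17, 2.65], [-2.57, 2.57]. Speed limits (rad/s): [2.79, 2.79, 3.14, 3.14, 3.14, 3.14].

### API

Orientations are given as a rotation vector (axis times angle).
In Python, from bench import bot, hand, solver, imaging, order, read_clock, read_qpos, read_joint_velocities, read_joint_efforts, read_tcp_pos, read_eef_rot, read_contact_force, read_wrist_torque, read_width, read_grasp_force gives the robot as it stands. Calls block until the motion is done:
- bot.move_pose(position, orientation): joint-space move of the TCP to a pose.
- bot.servo_line(position, rot=None, velocity=150, until_force=None): straight line of the TCP; rot=None keeps the orientation; velocity is the mean speed in mm/s. With until_force (N) it stops when the force on the tool has changed by that much, and returns True; else False.
- bot.set_joints(angles): joint-space move.
- hand.move_gripper(opening, strength=None): finger opening in mm; strength is the grip in N (None keeps the last); returns when the fingers have stopped.
- bot.hold(seconds).
- solver.inverse_kinematics(position, orientation): joint angles nearest the present ones, or None.
- imaging.snapshot(name): name is "scene" or "top" or "wrist"; returns a dict with "color" (420x560x3 uint8, blue, green, red), "vfov" (degrees; the focal length in pixels is half the picture's height over the tangent of half this angle, whatever the lens; pixels are square), "cx", "cy" (the principal point, pixels), "T" (4x4, takes a point from camera to world coordinates); the wrist camera has in their place "T_tool_cam" (4x4, takes a point from camera to tool coordinates, whose origin is the TCP and whose axes are the flange's). Camera axes: x right, y down, z forward; pixel columns grow to the right and rows downward; lengths in mm; the calibration is good to about 2 mm. A picture is of the moment at which its call begins: read the wrist's pose just before it. There is no depth.
A pose or a line that the arm cannot do raises bot.MotionError and nothing moves.
- order.hand_in(): hands the job in; it is judged then, once.
Readings, each from a call of its own:
- read_clock(): time.
- read_qpos(): joint angles.
- read_joint_velocities(): joint speeds.
- read_joint_efforts(): joint torques, N m.
- read_tcp_pos(): TCP position.
- read_eef_rot(): TCP orientation.
- read_contact_force(): force on the tool from outside, world axes, zero at the start.
- read_wrist_torque(): the same for the moment, N m.
- read_width(): finger opening in mm.
- read_grasp_force(): force on a finger pad.
Only numpy, scipy, OpenCV 4.12 (cv2) and the standard library are available. Lean on these libraries where they do the work, as an engineer would, in place of code of your own. Each camera call takes 0.05 s, during which the arm holds its last target. There are 200 camera calls.

## Working session

There is one attempt and no reset: what is moved stays moved. The work goes in short steps, each a Python script; the robot and the scene stay as the last script left them, time stands still between calls to the robot, and variables do not carry over. Pictures are saved under pics/ and viewed, at most 10 in all, crops included, and the job is handed in when it is done.

```bash
ls; mkdir -p pics; cat > h.py <<'E'
import numpy as np, cv2
from bench import *
def snap(n,save=None):
    p,r=np.array(read_tcp_pos()),np.array(read_eef_rot())
    s=imaging.snapshot(n)
    T=s.get("T")
    if T is None:
        W=np.eye(4);W[:3,:3]=cv2.Rodrigues(r.astype(float))[0];W[:3,3]=p
        T=W@np.array(s["T_tool_cam"])
    s["T"]=np.array(T)
    s["f"]=s["color"].shape[0]/2/np.tan(np.radians(s["vfov"])/2)
    if save: cv2.imwrite(save,s["color"])
    return s
def px2w(s,u,v,z):
    d=s["T"][:3,:3]@np.array([(u-s["cx"])/s["f"],(v-s["cy"])/s["f"],1]);o=s["T"][:3,3]
    return o+d*(z-o[2])/d[2]
def w2px(s,P):
    c=np.linalg.inv(s["T"])@np.append(P,1); return s["cx"]+s["f"]*c[0]/c[2], s["cy"]+s["f"]*c[1]/c[2]
E
python3 - <<'E'
from h import *
for n in("scene","top","wrist"):
    s=snap(n,f"pics/{n}0.png"); print(n,{k:(np.round(v,3).tolist() if k=="T" else v) for k,v in s.items() if k not in("color",)})
a=cv2.imread("pics/top0.png");print(a.shape,read_clock(),read_eef_rot())
E
```

```text
pics
scene {'vfov': 45.68703339715576, 'cx': 278.69138019296537, 'cy': 215.28645244782717, 'T': [[0.715, 0.427, -0.553, 1321.085], [0.699, -0.41, 0.586, -826.327], [0.024, -0.806, -0.592, 914.5], [0.0, 0.0, 0.0, 1.0]], 'f': np.float64(498.51005260574755)}
top {'vfov': 50.69201539214516, 'cx': 286.4306432725373, 'cy': 210.75275196451113, 'T': [[0.046, -0.977, 0.207, 267.79], [-0.999, -0.045, 0.011, -3.577], [-0.002, -0.207, -0.978, 1452.446], [0.0, 0.0, 0.0, 1.0]], 'f': np.float64(443.3366983020257)}
wrist {'vfov': 59.99132373024235, 'cx': 275.34950477416425, 'cy': 209.0930170846207, 'T_tool_cam': array([[ 8.74660649e-04, -9.57321679e-01, -2.89023249e-01,
         7.40606678e+01],
       [ 9.99999579e-01,  9.17852675e-04, -1.39088571e-05,
         1.74460628e-01],
       [ 2.78596013e-04, -2.89023116e-01,  9.57322078e-01,
        -1.69005012e+02],
       [ 0.00000000e+00,  0.00000000e+00,  0.00000000e+00,
         1.00000000e+00]]), 'T': [[0.332, -0.903, -0.273, 252.169], [-0.943, -0.319, -0.094, -494.381], [-0.002, 0.289, -0.957, 372.951], [0.0, 0.0, 0.0, 1.0]], 'f': np.float64(363.7942783104523)}
(420, 560, 3) 0.15 [-3.09511475e+00 -5.27745863e-01  1.81180021e-04]
```

View pics/top0.png

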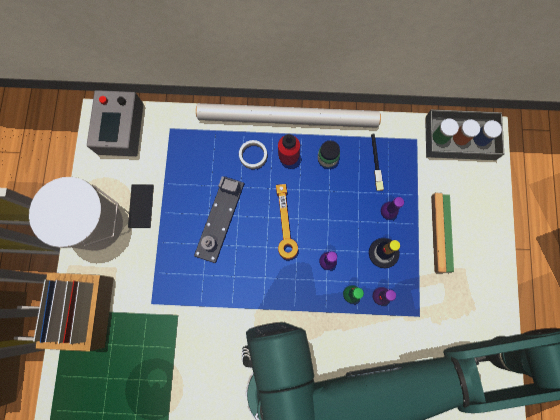

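View pics/scene0.png

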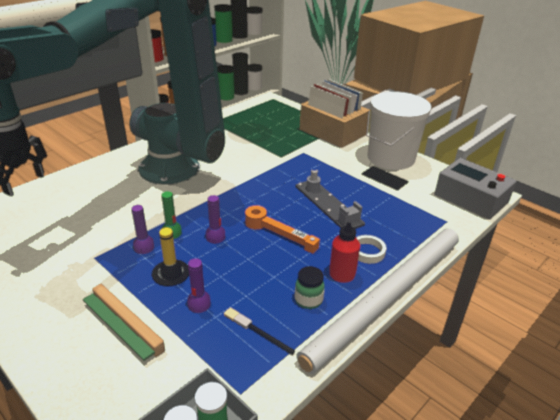

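Top view: the yellow scanner's handle top is at (394,246) and its pad at (384,253). The look-alikes are purple at (395,204), (330,260) and (386,296), and green at (355,294). By description I choose the yellow one. Lever: hub (288,249), foot (281,188). Mount: post (208,243), rest (230,186). The scene view agrees, with the yellow handle at (168,245) on its pad at (170,270).

```bash
python3 - <<'E'
from h import *
t=snap("top");s=snap("scene")
for n,u,v,z in [("scan_top",394.5,245.5,148),("pad",384,253,4),("hub",288,249,44),("foot",281,188,34),("label",283,200,34),("post",208,242,85),("rest",230,186,55),("p1",398,201,140),("p2",332,256,140),("p3",389,295,140),("g",357,292,140),("bottle",288,142,176),("jar",329,148,85)]:
    print(n,px2w(t,u,v,z).round(0))
for n,u,v,z in [("scan_top",167,232,148),("hub",257,213,44),("foot",312,240,34),("post",314,174,85)]: print("S",n,px2w(s,u,v,z).round(0))
hsv=cv2.cvtColor(t["color"],cv2.COLOR_BGR2HSV)
m=cv2.inRange(hsv,(22,120,120),(34,255,255))
_,_,st,c=cv2.connectedComponentsWithStats(m)
for a,b in zip(st,c):
    if a[4]>15: print(a,b.round(1))
cv2.imwrite("pics/crop1.png",cv2.resize(t["color"][170:320,180:440],None,fx=3,fy=3,interpolation=cv2.INTER_CUBIC))
E
```

```text
scan_top [ 454. -313.  148.]
pad [ 448. -313.    4.]
hub [442.   2.  44.]
foot [644.  34.  34.]
label [604.  25.  34.]
post [447. 251.  85.]
rest [638. 200.  55.]
p1 [ 592. -326.  140.]
p2 [ 415. -130.  140.]
p3 [ 309. -298.  140.]
g [ 314. -205.  140.]
bottle [752.  16. 176.]
jar [ 772. -117.   85.]
S scan_top [ 463. -316.  148.]
S hub [455.  -2.  44.]
S foot [645.  30.  34.]
S post [469. 235.  85.]
[     0      0    560    420 235051] [279.5 209.5]
[390 240  10  11  86] [394.4 244.9]
[279 248  11   9  25] [283.  253.2]
```

View pics/crop1.png

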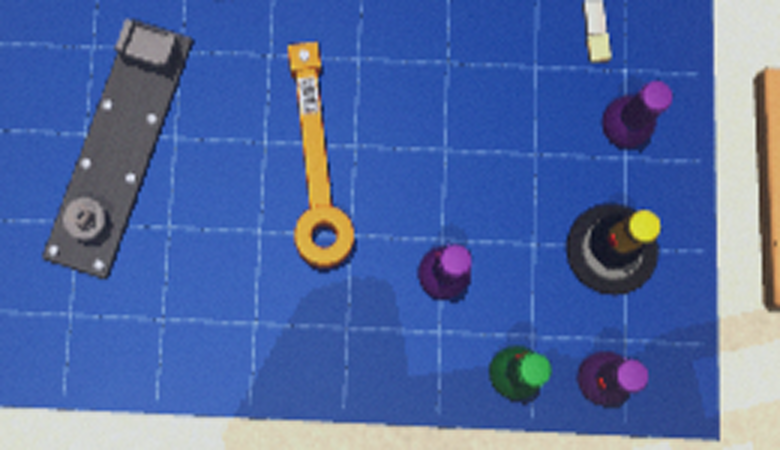

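The crop confirms the choice. The yellow-handled scanner, at crop (644,226), stands on the black pad at (612,250), and the other stick shapes are purple or green with no pad. Next I survey the lever and mount from near, then the scanner.

```bash
cat >> h.py <<'E'
def down(yaw):
    Rz=cv2.Rodrigues(np.array([0,0,np.radians(yaw)]))[0]
    return cv2.Rodrigues(Rz@np.diag([1.,-1,-1]))[0].ravel()
E
python3 - <<'E'
from h import *
bot.move_pose([540,70,300],down(100)); bot.hold(.2)
s=snap("wrist","pics/w1.png"); np.savez("w1.npz",T=s["T"]); print(read_clock(),w2px(s,[442,2,44]),w2px(s,[447,251,85]))
bot.move_pose([453,-313,230],down(55)); bot.hold(.2)
s=snap("wrist","pics/w2.png"); np.savez("w2.npz",T=s["T"]); print(read_clock(),read_qpos(),w2px(s,[453,-313,148]))
E
```

```text
2.9667 (np.float64(185.9139892318183), np.float64(204.88026258015122)) (np.float64(208.97708762312817), np.float64(-39.59654548321657))
4.7 [-7.05952971e-01  8.49318792e-02  1.32356786e+00  8.52883867e-05
  1.73264216e+00 -9.67503760e-02] (np.float64(274.6461470285301), np.float64(207.96035423566084))
```

View pics/w1.png

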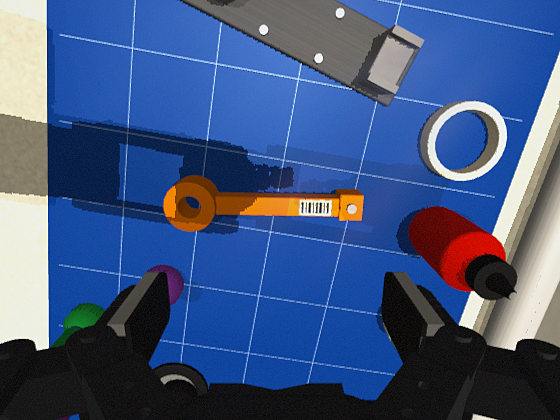

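View pics/w2.png

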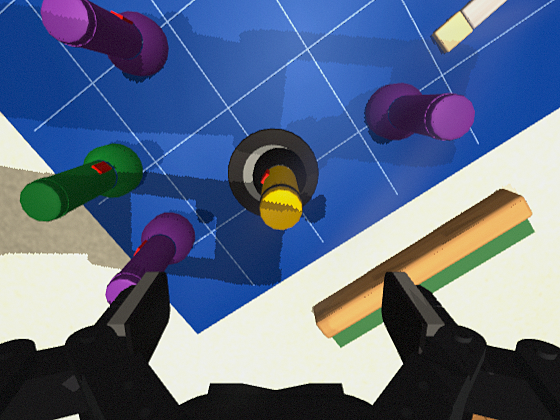

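w1: lever hub top at about (190,204), label at (315,208), foot at (351,208). The mount's rest is at (390,62) and its post is out of view above. w2: the scanner's yellow top is at (281,209) and its pad at (273,173).

```bash
python3 - <<'E'
from h import *
s=snap("wrist"); T2=s["T"]
print("scan",px2w(s,281,209,148),"pad",px2w(s,273,173,8))
s["T"]=np.load("w1.npz")["T"]
h=px2w(s,190,203.5,44);l=px2w(s,315,208,34);f=px2w(s,351,208,34)
print(h,l,f,np.linalg.norm((l-h)[:2]),np.linalg.norm((f-h)[:2]),np.degrees(np.arctan2(*(f-h)[1::-1])))
print("rest",px2w(s,392,62,55))
E
```

```text
scan [ 456.20801608 -316.37058531  148.        ] pad [ 450.12964135 -313.59123175    8.        ]
[446.7060921    4.59970219  44.        ] [598.99680628  22.57790881  34.        ] [643.22745491  30.36204877  34.        ] 153.3482231308167 198.20278640685595 7.46842155050905
rest [642.88945333 200.52044472  55.        ]
```

```bash
python3 - <<'E'
from h import *
bot.servo_line([454.5,-315,230],down(55)); bot.servo_line([454.5,-315,93]); hand.move_gripper(10,40)
print(read_clock(),read_width(),read_grasp_force(),read_tcp_pos())
bot.servo_line([454.5,-315,194]); print(read_contact_force())
bot.servo_line([600,23,194],down(85),velocity=200); print(read_clock(),read_tcp_pos())
s=snap("wrist","pics/w3.png"); print(w2px(s,[600,23,34]),w2px(s,[600,23,109]))
t=snap("top"); cv2.imwrite("pics/t3.png",cv2.resize(t["color"][130:330,180:440],None,fx=3,fy=3)); print(w2px(t,[600,23,109]))
E
```

```text
6.6083 30.994674153121544 39.586451053619385 [ 454.93210725 -315.32780967   93.60052409]
[-0.77061603 -0.41973317 -1.81088408]
9.425 [599.83120327  22.08388219 194.06200681]
(np.float64(274.90409641237125), np.float64(181.50803209015083)) (np.float64(274.8007195265282), np.float64(203.89214850863937))
(np.float64(283.5110490909637), np.float64(195.63635077341746))
```

View pics/w3.png

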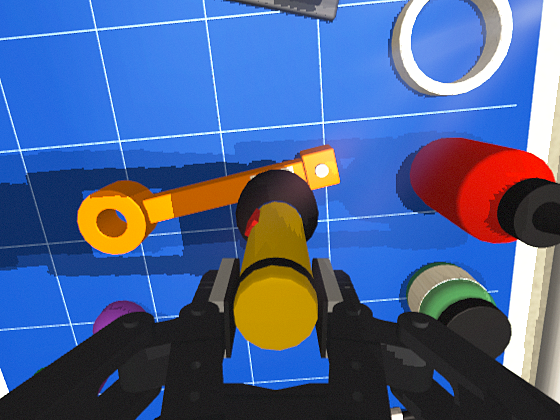

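The scanner is held upright with its nose at (278,205), as predicted. The lever's hub is at (112,219) and its foot bolt at (321,171). I check where the label lies from these, hold for 2 s, then return the scanner.

```bash
python3 - <<'E'
from h import *
s=snap("wrist")
h=px2w(s,112,219,44)[:2];f=px2w(s,321,171,36)[:2];d=np.linalg.norm(f-h)
l=h+(f-h)/d*155; print(h,f,d,l,"nose",px2w(s,278,205,109),np.degrees(np.arctan2(*(f-h)[::-1])))
E
```

```text
[447.24012106   3.25252344] [642.76753794  29.59706012] 197.29421016362502 [600.8520775   23.94954836] nose [602.28703298  22.04483043 109.        ] 7.673578847777843
```

```bash
python3 - <<'E'
from h import *
bot.servo_line([599.5,23,194],velocity=30); bot.hold(2.4); print(read_clock(),read_grasp_force())
bot.servo_line([454.9,-315.3,194],down(55),velocity=200)
bot.servo_line([454.9,-315.3,102],velocity=120); bot.hold(.2)
print(bot.servo_line([454.9,-315.3,91],velocity=20,until_force=3),read_tcp_pos(),read_contact_force())
hand.move_gripper(60); print(read_clock(),read_tcp_pos())
bot.servo_line([454.9,-315.3,230]); bot.hold(.2)
s=snap("wrist","pics/w4.png")
hsv=cv2.cvtColor(s["color"],cv2.COLOR_BGR2HSV); 
# transit to above the lever grip, then look at the mount
bot.move_pose([545,130,330],down(187)); bot.hold(.2)
s2=snap("wrist","pics/w5.png"); np.savez("w5.npz",T=s2["T"]); print(read_clock(),read_qpos())
for P in([447,4,44],[643,30,34],[450,250,85],[642,200,50]): print(w2px(s2,P))
cv2.imwrite("pics/v45.png",np.hstack([cv2.resize(s["color"],(240,180)),s2["color"][:180]]) if 0 else cv2.resize(s["color"],(400,300)))
E
```

```text
12.225 39.669989347457886
True [ 455.03796229 -315.41826966   93.51670923] [0.10742119 0.16052329 4.38705921]
16.1833 [ 454.0162207  -314.54439778   91.64537651]
19.45 [ 1.31683578e-01  1.21505648e-01  1.08777875e+00 -5.94852733e-05
  1.93271255e+00 -1.55990378e+00]
(np.float64(178.8701796264766), np.float64(63.949166731493534))
(np.float64(193.53299288110804), np.float64(221.85671993959198))
(np.float64(396.60490385465414), np.float64(92.87989376687564))
(np.float64(319.5958263209778), np.float64(239.78374655134277))
```

View pics/v45.png

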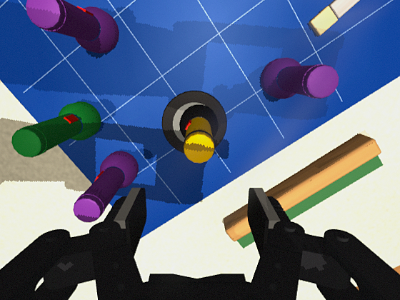

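View pics/w5.png

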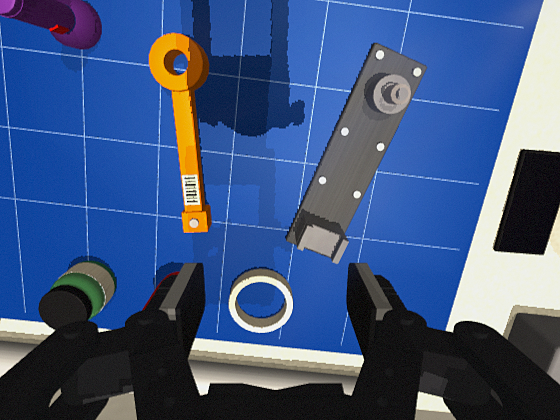

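The scanner stands upright on its pad, with its top at (199,147) in the small view as at the start. In w5 the hub is at (179,62), the foot bolt at (194,222), the post at about (393,93) and the rest at (322,240). I refine these with an enlarged crop.

```bash
python3 - <<'E'
import cv2,numpy as np
a=cv2.imread("pics/w5.png")
A=a[20:245,140:230]; B=a[40:265,280:430]
c=cv2.resize(np.hstack([A,B]),None,fx=2.6,fy=2.6,interpolation=cv2.INTER_CUBIC); print(c.shape)
cv2.imwrite("pics/crop5.png",c)
E
```

```text
(585, 624, 3)
```

View pics/crop5.png

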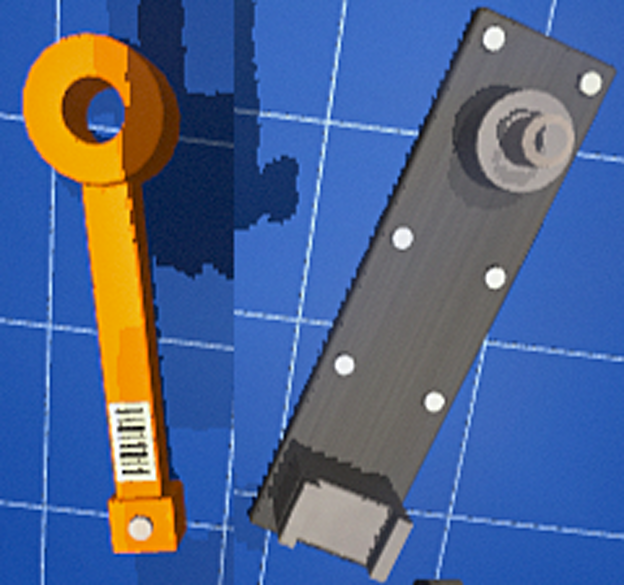

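```bash
python3 - <<'E'
from h import *
s=snap("wrist"); s["T"]=np.load("w5.npz")["T"]
L=lambda x,y,z:px2w(s,140+x/2.6,20+y/2.6,z)[:2]
M=lambda x,y,z:px2w(s,280+(x-234)/2.6,40+y/2.6,z)[:2]
h,l,f=L(93,109,44),L(132,441,34),L(140,528,36)
ang=lambda d:np.degrees(np.arctan2(d[1],d[0]))
print("lever",h,l,f,np.linalg.norm(l-h),np.linalg.norm(f-h),ang(f-h),ang(l-h))
p,c=M(551,138,85),M(522,140,50)
b=[(M(*q,14)+M(*r,14))/2 for q,r in(((493,38),(591,83)),((402,238),(495,278)),((343,364),(434,401)))]
r=M(345,520,50)
print("mount",p,c,b,r,np.linalg.norm(r-p),np.linalg.norm(r-c),ang(r-p),ang(b[2]-b[0]))
t=snap("top");
print("top",px2w(t,208.7,243,85),[ (px2w(t,180+(x)/3,170+y/3,14)).round(1) for x,y in((76,258),(108,170),(129.5,111))])
E
```

```text
lever [4.45234823e+02 3.19681360e-01] [598.70799888  23.87043796] [643.94794325  30.90416938] 155.26961629398488 201.0530152175811 8.749891166686927 8.724096431728254
mount [449.50154564 255.76625872] [449.99898552 254.39542331] [array([411.55891226, 267.12053559]), array([508.63170695, 240.46353985]), array([576.07147122, 221.41197984])] [641.80750934 204.11361198] 199.1220218646554 198.2896123434149 -15.034580724745194 -15.527545558477462
top [443.97414208 248.38343627  85.        ] [array([410.2, 268.9,  14. ]), array([508.2, 241.9,  14. ]), array([575.5, 223.4,  14. ])]
```

The lever and mount check out: hub–label 155.3 mm, hub–foot 201 mm and post–rest 199 mm, against 155, 200 and 200 given. Now I grip the lever.

```bash
python3 - <<'E'
from h import *
bot.move_pose([506.4,10.9,130],down(188.4)); bot.servo_line([506.4,10.9,30],velocity=150)
print(bot.servo_line([506.4,10.9,4],velocity=40,until_force=8),read_tcp_pos())
hand.move_gripper(10,110); print(read_clock(),read_width(),read_grasp_force(),read_tcp_pos())
bot.servo_line([506.4,10.9,150],velocity=100); bot.hold(.2); print(read_contact_force(),read_wrist_torque(),read_clock())
bot.servo_line([508.9,239.8,150],down(164.8),velocity=120); bot.hold(.3); print(read_tcp_pos(),read_clock())
s=snap("wrist","pics/w6.png"); np.savez("w6.npz",T=s["T"])
for P in([450,255.7,190],[450,255.7,85],[643,203.4,180]): print(w2px(s,P))
E
```

```text
False [506.49647978  10.8657781    4.04001385]
22.5917 18.43718389401657 107.89074143394828 [506.92252002  10.38954914   5.10615217]
[-0.57075457  0.37681093 -6.87053119] [0.03375815 0.01854149 0.0042898 ] 24.4
[508.93958839 239.60442063 150.05617768] 26.7583
(np.float64(275.2159872044357), np.float64(135.75732265792558))
(np.float64(275.19727595928754), np.float64(119.53252956361781))
(np.float64(275.28155601107693), np.float64(513.641208431156))
```

View pics/w6.png

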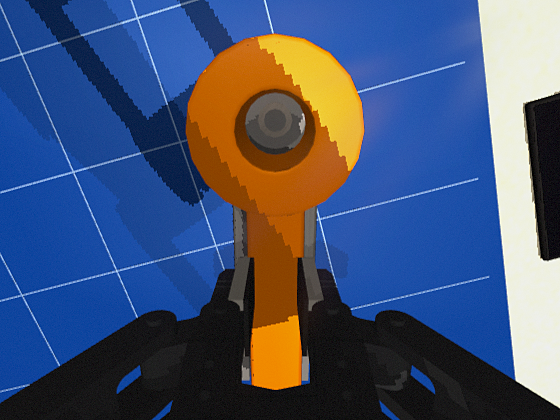

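The lever is held level with the post visible through the bore. The bore is at about (275,128), the post at (275,122), and the hub's outer circle spans x 187–363, y 34–213. I fit the hub circle, correct the few-mm offset along the bar, and descend.

```bash
python3 - <<'E'
from h import *
from scipy.optimize import least_squares
s=snap("wrist"); img=s["color"]
hsv=cv2.cvtColor(img,cv2.COLOR_BGR2HSV); m=cv2.inRange(hsv,(5,150,60),(28,255,255))
c=max(cv2.findContours(m,cv2.RETR_EXTERNAL,cv2.CHAIN_APPROX_NONE)[0],key=cv2.contourArea)[:,0].astype(float)
c=c[c[:,1]<170]   # hub rim only; fit top-rim circle (64 mm) in 3D: x,y,z,tilt along the bar
p=np.array(read_tcp_pos()); t=np.radians(np.linspace(0,360,181)); b=np.array([np.cos(np.radians(-15.2)),np.sin(np.radians(-15.2)),0]); n=np.array([-b[1],b[0],0])
def circ(q,tilt):
    a=b*np.cos(tilt)+np.array([0,0,np.sin(tilt)])
    return np.array([w2px(s,q+32*(np.cos(k)*a+np.sin(k)*n)) for k in t])
def res(v,tilt=0):
    P=circ(v,tilt); return np.min(np.linalg.norm(c[::6,None]-P[None],axis=2),axis=1)
for tilt in(-.08,-.04,0,.04,.08):
    r=least_squares(res,[450,255,189],args=(tilt,)); d=r.x-p
    print(tilt,r.x.round(1),"along",(d@b).round(1),"lat",(d@n).round(1),"underside z",(r.x[2]-44).round(1),"cost",round(r.cost,1))
E
```

```text
-0.08 [449.3 255.7 184.8] along -61.8 lat -0.2 underside z 140.8 cost 24.6
-0.04 [449.2 255.7 185.1] along -61.8 lat -0.2 underside z 141.1 cost 29.7
0 [448.9 255.7 184.7] along -62.1 lat -0.3 underside z 140.7 cost 28.9
0.04 [448.7 255.8 184.8] along -62.3 lat -0.2 underside z 140.8 cost 32.9
0.08 [448.3 255.9 184.4] along -62.8 lat -0.3 underside z 140.4 cost 32.8
```

```bash
cat > fit.py <<'E'
from h import *
from scipy.optimize import minimize
k=np.radians(np.arange(0,360,10))
def box(x0,x1,w,z0,z1): return np.array([[x,y,z] for x in(x0,x1) for y in(-w/2,w/2) for z in(z0,z1)])
hub=np.array([[32*np.cos(a),32*np.sin(a),z] for a in k for z in(0,44)])
bore=[np.array([[14*np.cos(a),14*np.sin(a),z] for a in k]) for z in(0,44)]
parts=[hub,box(25,186,24,10,34),box(185,215,34,0,34)]   # hub-frame, origin hub underside
S=4
def run(cam):
    s=snap(cam); hsv=cv2.cvtColor(s["color"],cv2.COLOR_BGR2HSV); m=cv2.inRange(hsv,(5,140,50),(28,255,255))
    p=np.array(read_tcp_pos()); v0=np.array([450,255.7,p[2]-5,-15.2,0.]); Ti=np.linalg.inv(s["T"])
    def render(v):
        R=cv2.Rodrigues(np.array([0,0,np.radians(v[3])]))[0]@cv2.Rodrigues(np.array([0,np.radians(v[4]),0]))[0]
        def pr(P):
            c=(P@R.T+v[:3])@Ti[:3,:3].T+Ti[:3,3]
            return np.float32(c[:,:2]/c[:,2:]*s["f"]+[s["cx"],s["cy"]])
        I=np.zeros((420*S,560*S),np.uint8)
        for P in parts: cv2.fillConvexPoly(I,np.int32(cv2.convexHull(pr(P)*S)),255)
        B=[np.zeros_like(I) for _ in bore]
        for b,P in zip(B,bore): cv2.fillConvexPoly(b,np.int32(cv2.convexHull(pr(P)*S)),255)
        I[(B[0]>0)&(B[1]>0)]=0
        return cv2.resize(I,(560,420),interpolation=cv2.INTER_AREA)/255.
    near=cv2.dilate((render(v0)>0).astype(np.uint8),np.ones((25,25)))>0
    M=(m>0)&near; dark=near&(hsv[...,2]<60)|(near&(hsv[...,1]<60))
    dark=cv2.dilate(dark.astype(np.uint8),np.ones((2,2)))>0
    blue=near&(cv2.inRange(hsv,(100,80,30),(130,255,255))>0)
    def cost(v):
        I=render(v); return (1-I)[M].sum()+I[blue].sum()+.02*np.sum((v-v0)**2/np.array([4,4,4,4,25.]))
    best=minimize(cost,v0,method="Nelder-Mead",options=dict(initial_simplex=np.vstack([v0]+[v0+d for d in np.diag([6,6,6,3,5.])]),maxiter=400,xatol=.02,fatol=.02))
    print(cam,"mask",M.sum(),"hub",best.x[:3].round(1),"yaw",best.x[3].round(2),"pitch(foot down+)",best.x[4].round(2),"cost",cost(v0).round(1),best.fun.round(1),
      "cost vs pitch",[ (d,cost(np.r_[best.x[:4],best.x[4]+d]).round(1)) for d in(-4,-2,2,4)])
if __name__=="__main__":
    run("scene"); run("top"); print(read_clock())
E
python3 fit.py
```

```text
scene mask 610 hub [449.6 256.7 147.1] yaw -14.35 pitch(foot down+) -0.58 cost 37.5 0.8 cost vs pitch [(-4, np.float64(89.5)), (-2, np.float64(30.3)), (2, np.float64(27.8)), (4, np.float64(95.8))]
top mask 574 hub [446.5 257.8 145. ] yaw -14.81 pitch(foot down+) 1.34 cost 99.5 59.6 cost vs pitch [(-4, np.float64(92.7)), (-2, np.float64(71.9)), (2, np.float64(68.1)), (4, np.float64(82.1))]
26.9583
```

The scene-camera fit has negligible residual: lever level to about 0.6°, hub within 1–2 mm of the post axis, underside at about 146 mm. I descend to about 30 mm above the post.

```bash
python3 - <<'E'
from h import *
bot.servo_line([509.5,239.5,120],velocity=40); bot.hold(1)
print(read_tcp_pos(),read_grasp_force(),np.abs(read_joint_velocities()).max(),read_contact_force(),read_clock())
import fit; fit.run("scene")
s=snap("top");hsv=cv2.cvtColor(s["color"],cv2.COLOR_BGR2HSV)
_,_,st,c=cv2.connectedComponentsWithStats(cv2.inRange(hsv,(22,120,120),(34,255,255))[225:265,375:415])
print("scanner top",[ (px2w(s,b[0]+375,b[1]+225,148).round(1),a[4]) for a,b in zip(st[1:],c[1:]) if a[4]>15])
E
```

```text
[509.50496425 239.51383953 120.00692374] 108.21175849065185 0.001212417208599199 [ 0.80275096 -0.14962109 -6.49454175] 28.8583
scene mask 571 hub [450.5 258.3 117.6] yaw -15.31 pitch(foot down+) -0.48 cost 51.8 2.8 cost vs pitch [(-4, np.float64(90.5)), (-2, np.float64(31.6)), (2, np.float64(35.1)), (4, np.float64(108.3))]
scanner top [(array([ 455.1, -312.7,  148. ]), np.int32(88))]
```

The lever is at rest, level, with the hub centred and about 31 mm above the post. The scanner is back on its pad, so I hand in.

```bash
python3 -c "
from h import *
print(order.hand_in(),read_clock())"
```

```text
the job is handed in; nothing more can be done
the job is handed in; nothing more can be done
```

The job is handed in, with no verdict returned: the label was scanned, the scanner is back upright on its pad and released, and the lever is held level and at rest with its hub centred over the post, about 31 mm above its top.

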